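# Switch on the plug-in globe lamp at the drawing table

## Task

Switch on the little globe lamp on the drawing table: push down the raised outer end of the black rocker on the lamp's own socket module until it tips over and stays, then take the hand away. Leave the switches of the charger block and of the dial timer off.

Things in the scene. Friction and masses are not known exactly. Their poses are not given: they have to be found in the camera images.
- lamp_press (a point): Where to push: on the top face of the lamp module's rocker as found (off), mid-width, on its raised half, 75 mm above the table. Fixed to the module (does not follow the rocker). x level, from rocker to lamp; y level, along the rocker's pivot; z up. The pivot is 14 mm to +x and 12 mm below, the raised end 8 mm to -x. The lamp is a white ball, 50 mm across, 78 mm to +x, top 45 mm above this point.
- lamp_switch (a joint): The lamp module's rocker, a black paddle 48 (x) x 34 (y) mm. 0 = off, as found: outer end (away from lamp) raised. 0.5 rad = on: outer end fully down. The face under the push point drops 8 mm in all (a flat 20 mm tip goes 5 to 6 mm down before the hard stop); the push meets 3 to 4 N at first, fading to none half-way, where the rocker snaps over and stays.
- charger_switch (a joint): Bystander: the same rocker, same sense, on the module of the charger block (white, 52 x 56 x 42 mm high). Stays 0 = off. The three modules are fixed white boxes 140 (x) x 86 (y) x 45 mm, side by side at 95 mm pitch on a 12 mm high rail, in any order; their tops lie 18 mm below the push point.
- timer_switch (a joint): Bystander: the same rocker, same sense, on the module of the flat round dial timer (56 mm across, 35 mm high). Stays 0 = off.

How it is judged:
At the end, for the whole second after the job is handed in: The lamp's rocker rests in the on position (over 0.4 of its 0.5 rad), and the charger's and the timer's rockers rest off (under 0.1 rad) (value of joint lamp_switch above 0.4 rad and value of joint each of charger_switch, timer_switch below 0.1 rad); the robot touches nothing.
It fails at once if the charger's or the timer's switch is tipped over (value of joint any of charger_switch, timer_switch above 0.3 rad).
It also fails if it takes over 32 s, if anything falls off the work surface, if the arm or the gripper's body presses on something with over 40 N, if the wrist force passes 120 N, or if a joint passes its speed limit or range.

## Robot

A 7-joint arm with a two-finger parallel gripper is mounted at the origin on the work surface. World frame = base frame: x ahead of the robot, y to its left, z up, the work surface at z = 0. Lengths are in m, angles in rad, forces in N, time in s.
With the tool pointing down it reaches from about 0.4 to 0.85 m from the base axis. Payload 10.4 kg.
Tool frame: the origin (TCP) lies at the very end of the fingers, on their centre line; the grasp point (between the pads) lies 19 mm behind it (r.pinch_z is the distance from the TCP to the grasp point, in m); z points along the fingers, y is the line along which they close (so a half turn about z gives the same grasp; the last joint's range is limited). The gripper opens to 87 mm and grips with 3 to 60 N. Pads are 19 mm wide; open, the fingers measure 117 mm over their backs; the gripper's body (75 mm by 190 mm) begins 51 mm behind the grasp point.
Start: joints at [-1.271, 0.332, -0.065, 1.46, 0.022, 1.35, -0.088], TCP at [0.198, 0.593, 0.195] pointing down, gripper open.
Joint ranges: [-2.6, 2.6], [-0.5, 2.12], [-1.47, 1.34], [0.16, 2.42], [-1.27, 4.41], [0.06, 2.06], [-2.6, 2.6]. Speed limits (rad/s): [2.22, 2.22, 2.79, 2.79, 3.14, 3.14, 3.14].

## Interface

Orientations are given as a unit quaternion [x, y, z, w].
In Python, from bench import sensors, vision, r gives the robot as it stands.
- The arm moves only by the shell command python3 -m crank 'ROWS' [OPENING] [FORCE]. ROWS is JSON, a list of rows, each a list of 2 entries, a list of its own where there are three numbers: the shift along the tool's x, y, z normalised to -1 to 1, where 1 is 3 cm, then the turn about the tool's z normalised to -1 to 1, where 1 is 8 degrees. A call has 1 to 12 rows; each row shifts and turns the commanded pose from where the row before left it, along the tool's axes as they then stand; what a row does not reach is not made up. A row lasts 1/8 s, in which the tool goes at most 62.5 mm and 10.7 degrees, less where a joint would pass 70% of its speed; a pose out of reach is approached as far as the arm can. A call with a number of a shift or a turn outside -1 to 1 is refused whole. A call with a gripper value outside its range is refused whole. OPENING is the opening, from 0 (shut) to 1 (fully open), set as the call begins (- or left out, the last holds). The fingers move at their own pace and stop on an object; FORCE is the grip in N (left out, the last holds). Time passes only in rows, so rows that do not move let the fingers close. It gives the time, the measured TCP pose, the force, the opening and the grip force at its end, in the units of the state.
- sensors.read_state(): the state, without advancing time (a new reading comes with each control period).
- vision.camera(name): name is "scene" or "top"; returns the picture (400x640x3 uint8, red, green, blue); there is no depth.
- vision.camera_model(name): a dict with "vertical_fov" (degrees; the focal length in pixels is half the picture's height over the tangent of half this angle, whatever the lens; pixels are square), "cx", "cy" (the principal point, pixels), "dist" ([k1, k2, p1, p2, k3] as OpenCV has them; the pictures are not rectified), "camera_from_world" (4x4, takes a point from world to camera coordinates). Camera axes: x right, y down, z forward; pixel columns grow to the right and rows downward; lengths in m; the calibration is good to about 2 mm. A picture is of the moment at which its call begins. camera_model takes no time and is no camera call.
- r.close_job(): hands the job in; it is judged then, once.
The state is a dict: "time": time; "joint_positions": joint angles; "joint_vel": joint speeds; "joint_torque": joint torques, N m; "ee_pos": TCP position; "eef_rot": TCP orientation; "ft_force": force on the tool from outside, world axes, zero at the start; "torque": the same for the moment, N m; "width": finger opening in m; "grip_force": force on a finger pad.
Only numpy, scipy, OpenCV 4.12 (cv2) and the standard library are available. Lean on these libraries where they do the work, as an engineer would, in place of code of your own. Each camera call takes 0.05 s, during which the arm holds its last target. There are 200 camera calls.

## Working session

There is one attempt and no reset: what is moved stays moved. The work goes in short steps, Python scripts to look and compute and a shell command to move; the robot and the scene stay as the last step left them, time stands still between calls to the robot, and variables do not carry over. Pictures are saved under pics/ and viewed, at most 10 in all, crops included, and the job is handed in when it is done.

```bash
mkdir -p pics
python3 - <<'E'
from bench import sensors, vision, r
import cv2, numpy as np
for n in("scene","top"):
    cv2.imwrite(f"pics/{n}0.png",vision.camera(n)[:,:,::-1])
    m=vision.camera_model(n);print(n,m["vertical_fov"],m["cx"],m["cy"],m["dist"],np.round(m["camera_from_world"],3).tolist())
s=sensors.read_state();print(s["time"],s["ee_pos"],s["eef_rot"],s["width"],s["ft_force"])
E
```

```text
scene 55.91876067599438 327.51723100682705 202.02343533100625 [-0.02675784  0.          0.          0.          0.        ] [[0.89, 0.455, -0.019, -0.5], [0.289, -0.598, -0.747, -0.06], [-0.351, 0.66, -0.664, 0.849], [0.0, 0.0, 0.0, 1.0]]
top 43.643640790037225 314.14131448726715 197.33467029680529 [-0.13031901  0.          0.          0.          0.        ] [[0.028, -1.0, 0.01, 0.038], [-0.986, -0.029, -0.164, 0.535], [0.164, -0.006, -0.986, 0.829], [0.0, 0.0, 0.0, 1.0]]
0.1 [0.19814363 0.59236255 0.19382642] [ 1.60702232e-01  9.87002728e-01 -6.30870720e-04 -9.81073685e-05] 0.08684719137962817 [-0.64261851  0.13434009  0.38571368]
```

View pics/scene0.png

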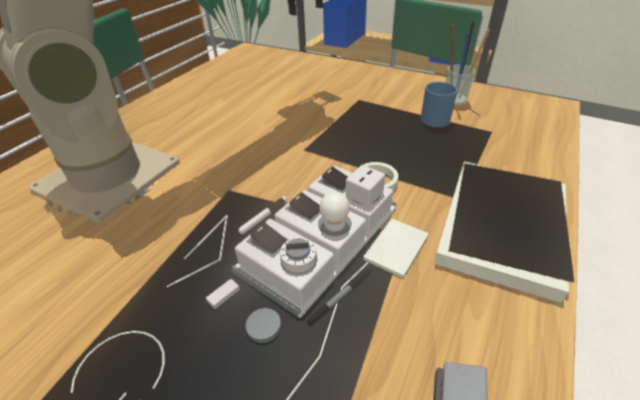

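View pics/top0.png

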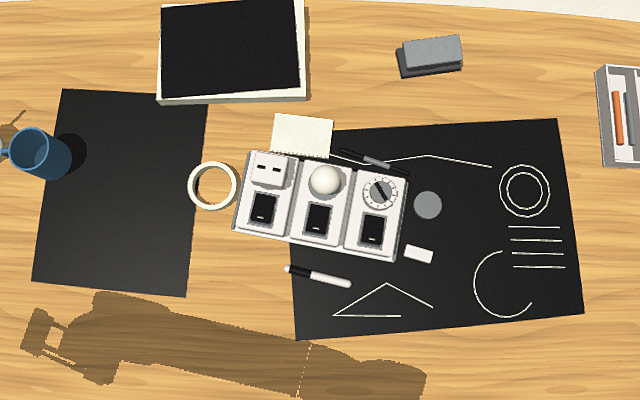

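The lamp module is the middle one: in the top view the ball is at (325,180) and its rocker at (318,219). In the scene view the ball is at (334,210) and the rocker at (305,205). The timer is on one side and the charger on the other.

```bash
cat > h.py <<'E'
import numpy as np, cv2
from bench import vision
def ray(n,px):
    m=vision.camera_model(n);f=200/np.tan(np.radians(m["vertical_fov"]/2))
    K=np.array([[f,0,m["cx"]],[0,f,m["cy"]],[0,0,1]])
    u=cv2.undistortPoints(np.array(px,float).reshape(-1,1,2),K,np.array(m["dist"])).reshape(-1,2)
    T=np.array(m["camera_from_world"]);R=T[:3,:3]
    return -R.T@T[:3,3], np.c_[u,np.ones(len(u))]@R
def plane(n,px,z):
    c,d=ray(n,px);return c+d*((z-c[2])/d[:,2])[:,None]
def tri(p1,p2):
    c1,d1=ray("top",p1);c2,d2=ray("scene",p2);A=np.c_[d1[0],-d2[0]]
    t=np.linalg.lstsq(A,c2-c1,rcond=None)[0];a=c1+t[0]*d1[0];b=c2+t[1]*d2[0];return (a+b)/2,np.linalg.norm(a-b)
E
python3 - <<'E'
import cv2,numpy as np
from h import *
t=cv2.imread("pics/top0.png");g=t.max(2)
m=np.zeros_like(g);m[185:255,245:390]=(g[185:255,245:390]<70)*255
cs=[c for c in cv2.findContours(m,cv2.RETR_EXTERNAL,cv2.CHAIN_APPROX_NONE)[0] if 300<cv2.contourArea(c)<1500]
P=[]
for c in sorted(cs,key=lambda c:c[:,0,0].mean()):
    (x,y),wh,a=cv2.minAreaRect(c);p=plane("top",[[x,y]],.071)[0];P.append(p);print(x,y,wh,a,np.round(p,4),np.round(plane("top",cv2.boxPoints(cv2.minAreaRect(c)),.071)[:,:2],3).tolist())
print([np.linalg.norm(P[i+1]-P[i]) for i in range(len(P)-1)])
for n,b in(("top",(280,160,370,235)),("scene",(270,170,380,250))):
    im=cv2.imread(f"pics/{n}0.png")[b[1]:b[3],b[0]:b[2]]
    cv2.imwrite(f"pics/{n}c.png",cv2.resize(im,None,fx=7,fy=7,interpolation=cv2.INTER_CUBIC))
E
```

```text
263.0882263183594 208.14706420898438 (21.100597381591797, 28.376667022705078) 14.03624439239502 [0.5083 0.1392 0.071 ] [[0.489, 0.161], [0.536, 0.152], [0.528, 0.117], [0.481, 0.127]]
319.5 248.5 (11.0, 59.0) 90.0 [0.4431 0.0423 0.071 ] [[0.451, 0.092], [0.454, -0.007], [0.435, -0.007], [0.433, 0.091]]
317.7396240234375 218.888671875 (20.824604034423828, 27.766138076782227) 10.619654655456543 [0.4928 0.0465 0.071 ] [[0.472, 0.067], [0.519, 0.06], [0.513, 0.025], [0.467, 0.033]]
372.89190673828125 229.6486358642578 (21.04306983947754, 28.276626586914062) 9.462322235107422 [ 0.4772 -0.0467  0.071 ] [[0.456, -0.026], [0.503, -0.033], [0.498, -0.068], [0.451, -0.061]]
[np.float64(0.1168377299435659), np.float64(0.04982561040701678), np.float64(0.09451041121916996)]
```

View pics/topc.png

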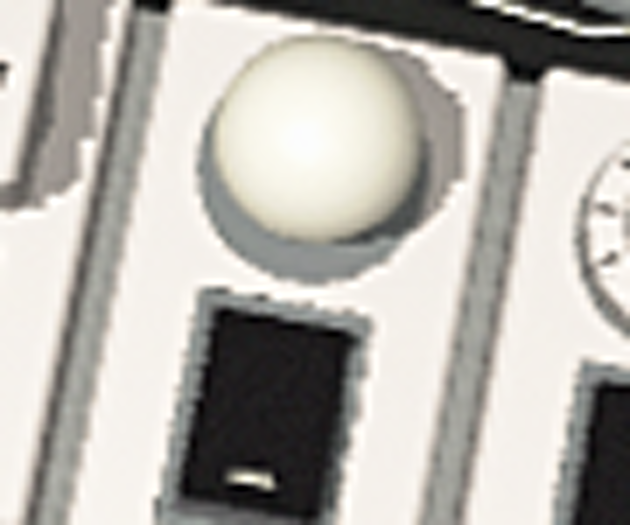

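View pics/scenec.png

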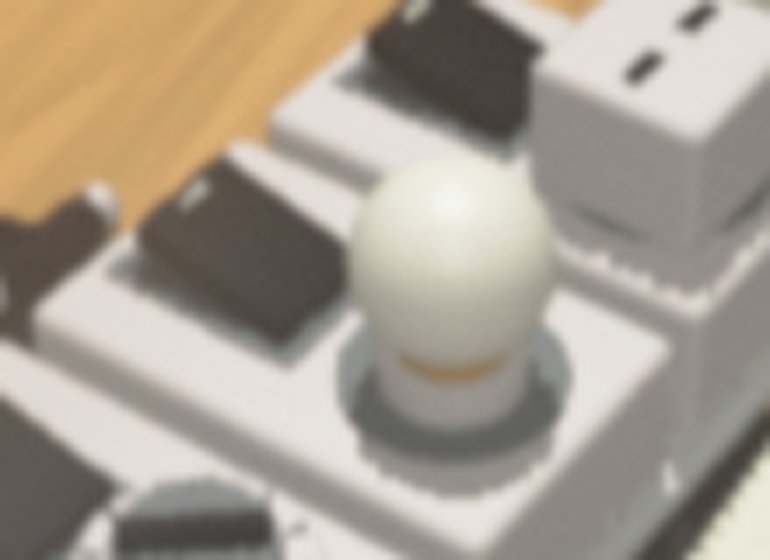

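```bash
cat >> h.py <<'E'
from scipy.spatial.transform import Rotation as Ro
MX=np.array([.986,-.165,0]);
def go(target):
    from bench import sensors
    s=sensors.read_state();R=Ro.from_quat(s["eef_rot"]).as_matrix()
    print("t",round(s["time"],2),"tcp",np.round(s["ee_pos"],4),"w",round(s["width"],4),"F",np.round(s["ft_force"],1),"turn deg about tool z",np.degrees(np.arctan2(-MX@R[:,1],-MX@R[:,0])))
    print("tool shift /3cm",np.round(R.T@(np.array(target)-s["ee_pos"])/.03,2))
E
python3 - <<'E'
from h import *
b,e=tri([325.3,180.0],[334.6,206.4]);p=b-.078*MX;p[2]-=.02;print("ball",b,e,"press",p)
print("from rocker",np.array([.4928,.0465])-.014*MX[:2])
go([p[0],p[1],.15])
E
```

```text
ball [0.5559507  0.03690777 0.09611816] 0.0029219088996029472 press [0.4790427  0.04977777 0.07611816]
from rocker [0.478996 0.04881 ]
t 0.1 tcp [0.1981 0.5924 0.1938] w 0.0868 F [-0.6  0.1  0.4] turn deg about tool z -8.995303536272273
tool shift /3cm [-14.62 -14.18   1.48]
```

```bash
python3 -m crank '[[[0,0,0],-1],[[0,0,0],-0.12],[[-0.7,-0.95,0],0],[[-0.7,-0.95,0],0],[[-0.7,-0.95,0],0],[[-0.7,-0.95,0],0],[[-0.7,-0.95,0],0],[[-0.7,-0.95,0],0],[[-0.7,-0.95,0],0],[[-0.7,-0.95,0],0],[[-0.7,-0.95,0],0],[[-0.7,-0.95,0],0]]' 0 20; python3 -c "
from h import *
go([.479,.0493,.15])"
```

```text
time: 1.6
ee_pos: [0.3585, 0.2758, 0.1945]
eef_rot: [0.085, 0.996, 0.0, -0.0]
ft_force: [0.9, 0.3, 0.4]
width: 0.0001
grip_force: 0.0
t 1.6 tcp [0.3585 0.2758 0.1945] w 0.0001 F [0.9 0.3 0.4] turn deg about tool z -0.20468494485987537
tool shift /3cm [-5.23 -6.76  1.48]
```

```bash
python3 -m crank '[[[-0.7,-0.9,0],0],[[-0.7,-0.9,0],0],[[-0.7,-0.9,0],0],[[-0.7,-0.9,0],0],[[-0.7,-0.9,0],0],[[-0.7,-0.9,0.3],0],[[-0.5,-0.7,0.4],0],[[-0.3,-0.5,0.4],0],[[0,0,0.4],0],[[0,0,0],0],[[0,0,0],0]]'
python3 - <<'E'
from h import *
go([.479,.0493,.08])
for n,b in(("top",(240,130,400,250)),("scene",(220,130,380,250))):
    im=vision.camera(n)[b[1]:b[3],b[0]:b[2],::-1]
    cv2.imwrite(f"pics/{n}1.png",cv2.resize(im,None,fx=5,fy=5,interpolation=cv2.INTER_CUBIC))
E
```

```text
time: 2.98
ee_pos: [0.4732, 0.0577, 0.1499]
eef_rot: [0.083, 0.997, 0.0, 0.0]
ft_force: [-0.1, 0.5, 0.5]
width: 0.0005
grip_force: 0.0
t 2.98 tcp [0.4732 0.0577 0.1499] w 0.0005 F [-0.1  0.5  0.5] turn deg about tool z 0.008979150375122119
tool shift /3cm [-0.24 -0.25  2.33]
```

View pics/scene1.png

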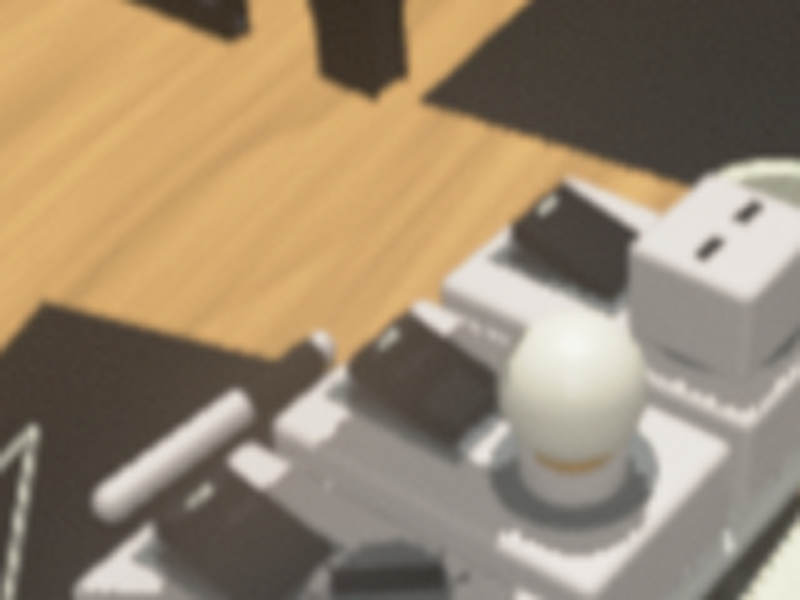

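The close-up shows the closed fingertip at crop (370,95), which is full-picture (294,149). It sits above the lamp rocker, whose raised end is at crop (385,340), and all three rockers are still off. I'll check the tip's position against the calibration.

```bash
python3 - <<'E'
from h import *
from bench import sensors
m=vision.camera_model("scene");f=200/np.tan(np.radians(m["vertical_fov"]/2));T=np.array(m["camera_from_world"])
K=np.array([[f,0,m["cx"]],[0,f,m["cy"]],[0,0,1]])
p=np.array([sensors.read_state()["ee_pos"],[.479,.0493,.075]])
print(cv2.projectPoints(p,cv2.Rodrigues(T[:3,:3])[0],T[:3,3],K,np.array(m["dist"]))[0])
E
python3 -m crank '[[[-0.25,-0.25,0.6],0],[[0,0,0.7],0],[[0,0,0.6],0],[[0,0,0],0],[[0,0,0],0]]'; python3 -c "
from h import *
go([.479,.0493,.075])"
```

```text
[[[294.15229699 160.16227767]]

 [[297.80270871 198.35436394]]]
time: 3.7
ee_pos: [0.4799, 0.0484, 0.0934]
eef_rot: [0.083, 0.997, 0.0, 0.001]
ft_force: [0.4, -0.4, 0.4]
width: 0.0002
grip_force: 0.0
t 3.7 tcp [0.4799 0.0484 0.0934] w 0.0002 F [ 0.4 -0.4  0.4] turn deg about tool z -0.024783113302524123
tool shift /3cm [0.04 0.02 0.61]
```

The tip projects about 10 px lower than the corner I saw, so I'll look again before pressing.

Run:
```python
from h import *
ims=[]
for n,b in(("top",(250,150,370,250)),("scene",(230,110,350,210))):
    im=vision.camera(n)[b[1]:b[3],b[0]:b[2],::-1]
    ims.append(cv2.resize(im,(400,333),interpolation=cv2.INTER_CUBIC))
cv2.imwrite("pics/c2.png",np.hstack(ims))
from bench import sensors
m=vision.camera_model("scene");f=200/np.tan(np.radians(m["vertical_fov"]/2));T=np.array(m["camera_from_world"])
K=np.array([[f,0,m["cx"]],[0,f,m["cy"]],[0,0,1]])
print(cv2.projectPoints(np.array([sensors.read_state()["ee_pos"]]),cv2.Rodrigues(T[:3,:3])[0],T[:3,3],K,np.array(m["dist"]))[0])
```

```text
[[[297.29003701 190.768658  ]]]
```

View pics/c2.png

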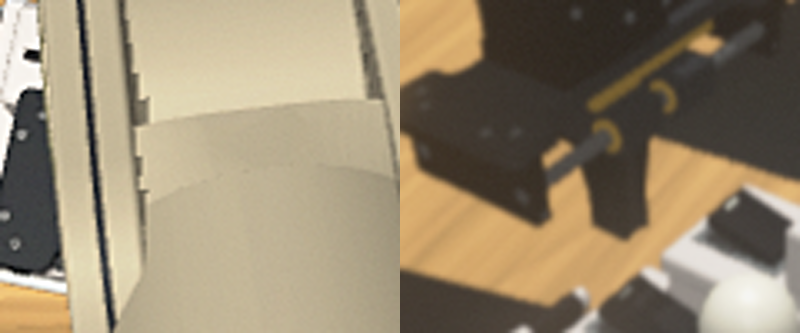

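The scene view on the right puts the lowest fingertip corner at full-picture (297.5,182), against a predicted TCP row of about 191. The top view is blocked by the arm. To find out whether the offset is real, I'll compare the gripper body's corners with their predicted positions.

```bash
cat >> h.py <<'E'
def proj(p,n="scene"):
    m=vision.camera_model(n);f=200/np.tan(np.radians(m["vertical_fov"]/2));T=np.array(m["camera_from_world"])
    K=np.array([[f,0,m["cx"]],[0,f,m["cy"]],[0,0,1]])
    return cv2.projectPoints(np.array(p,float).reshape(-1,3),cv2.Rodrigues(T[:3,:3])[0],T[:3,3],K,np.array(m["dist"]))[0][:,0].round(1)
E
python3 - <<'E'
from h import *
from bench import sensors
s=sensors.read_state();R=Ro.from_quat(s["eef_rot"]).as_matrix();t=s["ee_pos"]
for nm,q in (("tip corners",[[a,b,0] for a in(-.0095,.0095) for b in(-.01,.01)]),("body",[[a,b,-.07] for a in(-.0375,.0375) for b in(-.095,.095)])):
    for v in q: print(nm,v,proj(t+R@np.array(v)))
print("rail/module check, top corner rows: press",proj([.479,.0493,.075]),"raised end mid",proj(np.array([.479,.0493,.077])-.008*MX), "ball",proj(np.array([.479,.0493,.095])+.078*MX))
E
```

```text
tip corners [-0.0095, -0.01, 0] [[297.8 195.9]]
tip corners [-0.0095, 0.01, 0] [[305.2 189.8]]
tip corners [0.0095, -0.01, 0] [[289.3 191.8]]
tip corners [0.0095, 0.01, 0] [[296.8 185.8]]
body [-0.0375, -0.095, -0.07] [[270.6 197.9]]
body [-0.0375, 0.095, -0.07] [[346.9 138.3]]
body [0.0375, -0.095, -0.07] [[234. 179.]]
body [0.0375, 0.095, -0.07] [[312.4 125.5]]
rail/module check, top corner rows: press [[297.8 198.4]] raised end mid [[294.3 195.8]] ball [[333.6 207.3]]
```

The body corners are also displaced, by about 20 px upward at matching columns, so the offset belongs to the whole hand. I'll use the top view of the body's end to tell a height offset from a sideways one.

Run:
```python
from h import *
from bench import sensors
im=vision.camera("top")[120:300,200:440,::-1]
cv2.imwrite("pics/t3.png",cv2.resize(im,None,fx=3.3,fy=3.3,interpolation=cv2.INTER_CUBIC))
s=sensors.read_state();R=Ro.from_quat(s["eef_rot"]).as_matrix();t=s["ee_pos"];print(t,s["time"],s["joint_positions"])
for dz in(0,.032):
  for off in([0,0],[-.016,.032]):
    print(dz,off,[proj(t+[off[0],off[1],dz]+R@np.array([a,b,-.07]),"top")[0].tolist() for a in(-.0375,.0375) for b in(-.095,.095)])
```

```text
[0.47996728 0.04838271 0.09337867] 3.85 [-0.62701885  0.09897134  0.45818463  1.97656009 -0.05013283  1.07535734
  1.25755469]
0 [0, 0] [[384.0, 207.8], [260.5, 183.6], [375.3, 256.8], [250.0, 232.1]]
0 [-0.016, 0.032] [[362.7, 217.7], [238.9, 193.4], [353.6, 267.1], [228.1, 242.1]]
0.032 [0, 0] [[387.3, 204.6], [258.4, 179.4], [378.3, 255.8], [247.4, 230.0]]
0.032 [-0.016, 0.032] [[365.1, 215.0], [235.9, 189.6], [355.6, 266.5], [224.5, 240.4]]
```

View pics/t3.png

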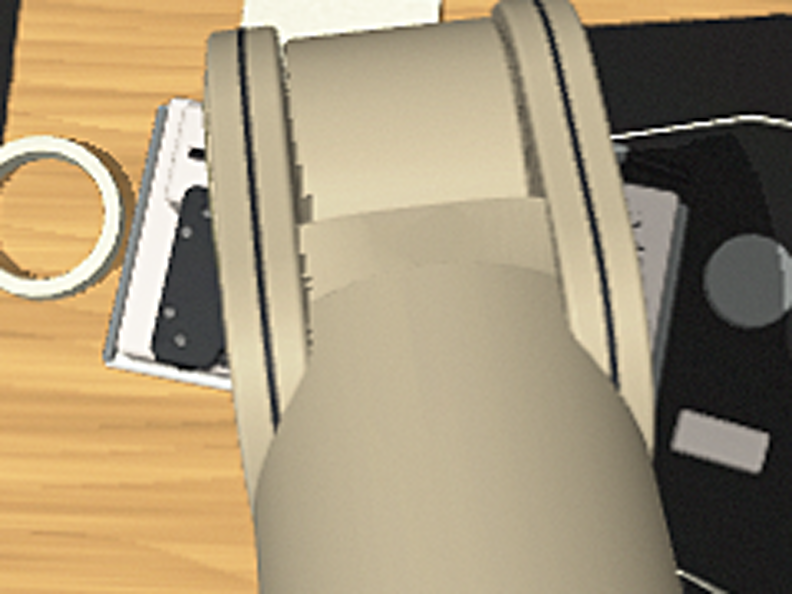

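The body's left end in the top view has corners at (256,176) and (246,230). That fits no sideways shift, with the hand sitting higher than reported, so lateral aim is fine. I'll descend in small steps, guided by force.

```bash
python3 -m crank '[[[0.03,0.02,0.3],0],[[0,0,0.15],0],[[0,0,0],0],[[0,0,0],0]]'
```

```text
time: 4.35
ee_pos: [0.4787, 0.0489, 0.079]
eef_rot: [0.083, 0.997, -0.0, -0.0]
ft_force: [-0.1, 0.1, 0.3]
width: 0.0005
grip_force: 0.0
```

```bash
python3 -m crank '[[[0,0,0.1],0],[[0,0,0.1],0],[[0,0,0],0]]'
```

```text
time: 4.72
ee_pos: [0.4784, 0.0488, 0.0728]
eef_rot: [0.083, 0.997, -0.0, -0.0]
ft_force: [0.0, 1.1, 0.1]
width: 0.0004
grip_force: 0.0
```

There's no contact at a reported z of 0.073, which supports the height offset. I'll keep going down.

```bash
python3 -m crank '[[[0,0,0.15],0],[[0,0,0.15],0],[[0,0,0],0]]'; python3 -m crank '[[[0,0,0.1],0],[[0,0,0],0]]'
```

```text
time: 5.1
ee_pos: [0.4783, 0.0488, 0.0636]
eef_rot: [0.083, 0.997, -0.0, -0.0]
ft_force: [-1.0, -0.6, -0.4]
width: 0.0003
grip_force: 0.0
time: 5.35
ee_pos: [0.4785, 0.0489, 0.0609]
eef_rot: [0.083, 0.997, -0.0, -0.0]
ft_force: [0.3, -0.4, -0.5]
width: 0.0008
grip_force: 0.0
```

Run:
```python
from h import *
from bench import sensors
b=(250,150,370,240)
im=vision.camera("scene")[b[1]:b[3],b[0]:b[2],::-1]
cv2.imwrite("pics/s4.png",cv2.resize(im,None,fx=6,fy=6,interpolation=cv2.INTER_CUBIC))
```

```text
(no output)
```

View pics/s4.png

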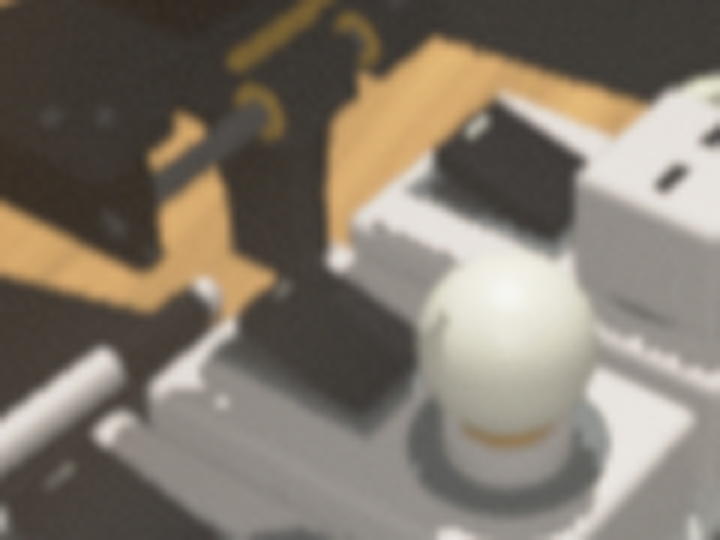

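The fingertip is still above the lamp rocker: its corner is near row 196 and should reach about 203 at contact. The mark on the raised end, at crop (283,288), is still uncovered, and that leaves roughly 15 mm to go.

```bash
python3 -m crank '[[[0,0,0.15],0],[[0,0,0.15],0],[[0,0,0],0]]'; python3 -m crank '[[[0,0,0.1],0],[[0,0,0],0]]'
```

```text
time: 5.78
ee_pos: [0.4783, 0.0488, 0.0516]
eef_rot: [0.083, 0.997, -0.0, -0.0]
ft_force: [-0.1, 0.7, -0.3]
width: 0.0005
grip_force: 0.0
time: 6.02
ee_pos: [0.4788, 0.0489, 0.0491]
eef_rot: [0.083, 0.997, 0.0, 0.0]
ft_force: [0.8, 0.1, 0.8]
width: 0.0005
grip_force: 0.3
```

```bash
python3 -m crank '[[[0,0,0.07],0],[[0,0,0],0]]';  python3 -m crank '[[[0,0,0.07],0],[[0,0,0],0]]'
```

```text
time: 6.28
ee_pos: [0.4783, 0.049, 0.0468]
eef_rot: [0.083, 0.997, 0.0, -0.0]
ft_force: [-2.1, -0.6, 3.2]
width: 0.0005
grip_force: 1.5
time: 6.52
ee_pos: [0.4787, 0.0488, 0.0447]
eef_rot: [0.083, 0.997, -0.0, 0.0]
ft_force: [-0.4, 0.3, 0.8]
width: 0.0004
grip_force: 0.4
```

Contact came at about z = 0.048 with 3.2 N, and the force is now fading as expected. I'll continue to the stop.

```bash
python3 -m crank '[[[0,0,0.06],0],[[0,0,0],0]]';  python3 -m crank '[[[0,0,0.06],0],[[0,0,0],0]]'
```

```text
time: 6.78
ee_pos: [0.4786, 0.0489, 0.0429]
eef_rot: [0.083, 0.997, -0.0, 0.0]
ft_force: [0.8, 0.2, 0.4]
width: 0.0003
grip_force: 0.0
time: 7.02
ee_pos: [0.4791, 0.0489, 0.0417]
eef_rot: [0.083, 0.997, 0.0, 0.0]
ft_force: [-3.3, -1.1, 8.9]
width: 0.0007
grip_force: 4.5
```

That's the hard stop, at 8.9 N, after about 6 mm of travel. Now I'll retract and check.

```bash
python3 -m crank '[[[0,0,-0.3],0],[[0,0,-0.8],0],[[0,0,-1],0],[[0,0,-1],0],[[0,0,-1],0],[[0,0,0],0],[[0,0,0],0]]'
python3 - <<'E'
from h import *
b=(230,150,390,270)
im=vision.camera("scene")[b[1]:b[3],b[0]:b[2],::-1]
cv2.imwrite("pics/s5.png",cv2.resize(im,None,fx=5,fy=5,interpolation=cv2.INTER_CUBIC))
E
```

```text
time: 7.9
ee_pos: [0.4784, 0.0488, 0.1638]
eef_rot: [0.083, 0.997, 0.0, -0.0]
ft_force: [-0.4, -0.4, 0.2]
width: 0.0001
grip_force: 0.0
```

View pics/s5.png

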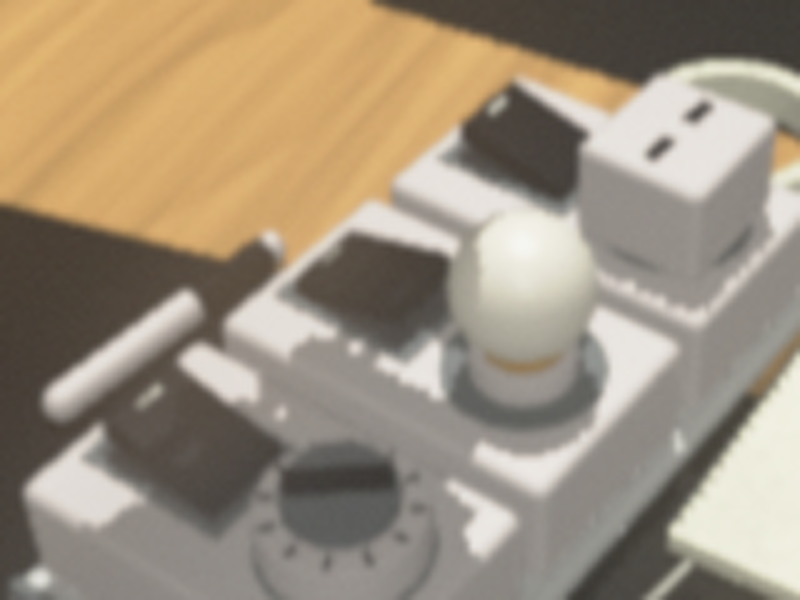

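The lamp rocker, at crop (375,285), has tipped over with its outer end down. The charger rocker at (525,140) and the timer rocker at (190,450) are still off with their outer ends raised, and the hand is clear.

```bash
python3 -c "
from bench import r
print(r.close_job())"
```

```text
the job is handed in; nothing more can be done
None
```

The lamp's rocker is tipped over to on, the charger and timer switches look unchanged (off) in the last picture, and the hand is clear; the job was handed in at about 8 s, with no verdict returned.

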